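# Clamp a specimen frame on the copy board with a clutch knob

## Robot

A 6-joint arm with a two-finger parallel gripper is mounted at the origin on the work surface. World frame = base frame: x ahead of the robot, y to its left, z up, the work surface at z = 0. Lengths are in m, angles in degrees, forces in N, time in s.
With the tool pointing down it reaches from about 0.3 to 0.75 m from the base axis. Payload 8.5 kg.
Tool frame: the origin (TCP) lies on the centre line of the jaws, within the pads' length; the fingertips stand 14 mm ahead of it and the grasp point (between the pads) lies 5 mm behind it; z points along the fingers, y is the direction in which the jaws open and shut (so a half turn about z gives the same grasp; the last joint's range is limited). The gripper opens to 85 mm and grips with 20 to 120 N. Pads are 22 mm wide; open, the fingers measure 114 mm over their backs; the gripper's body (76 mm by 85 mm) begins 54 mm behind the grasp point. The pads swing forward as they close: fully open they stand 13 mm farther back than shut.
Start: joints at [57.393, 21.807, 74.336, -0, 83.858, -12.336], TCP at [0.191, 0.516, 0.207] pointing down, gripper open.
Joint ranges: [-178.18, 178.18], [-50.72, 133.34], [12.68, 142.11], [-81.47, 261.47], [9.98, 163.14], [-165.26, 165.26]. Speed limits (degrees/s): [136.94, 136.94, 180, 180, 180, 180].

## Interface

Orientations are given as a 3x3 rotation matrix whose columns are the frame's x, y, z axes.
In Python, from rig import env, optics, order, finder gives the robot as it stands.
- The arm moves only by the tool play_rows, never from a script. Its argument "commands" is a list of rows, each an object of numbers: "grip": the closure, from -1 (fully open) to 1 (shut); "x", "y", "z": the shift along the tool's x, y, z in m; "rx", "ry", "rz": the turn, a rotation vector about the tool's x, y, z in rad. A call has 1 to 12 rows; each row shifts and turns the commanded pose from where the row before left it, along the tool's axes as they then stand; what a row does not reach is not made up. A row lasts 1/8 s, in which the tool goes at most 62.5 mm and 10.7 degrees, less where a joint would pass 70% of its speed; a pose out of reach is approached as far as the arm can. A call is refused whole if a number of a shift passes 0.0625 or a number of a turn 0.188, either way. A call with a gripper value outside its range is refused whole. The fingers move at their own pace and stop on an object; "squeeze" is the grip in N (left out, the last holds). Time passes only in rows, so rows that do not move let the fingers close. It gives the time, the measured TCP pose, the force and the opening at its end, in the units of the state.
- env.observe(): the state, without advancing time (a new reading comes with each control period).
- optics.get_image(name): name is "side" or "top" or "wrist"; returns a dict with "color" (400x640x3 uint8, blue, green, red), "range_z" (400x640 float32, m along the optical axis (not along the pixel's ray), 0 where there is no reading), "fov_y" (degrees; the focal length in pixels is half the picture's height over the tangent of half this angle, whatever the lens; pixels are square), "cx", "cy" (the principal point, pixels), "cam_to_world" (4x4, takes a point from camera to world coordinates). Camera axes: x right, y down, z forward; pixel columns grow to the right and rows downward; lengths in m; the calibration is good to about 2 mm. A picture is of the moment at which its call begins.
- order.close_job(): hands the job in, once; it reports no verdict.
Trained networks look in the newest picture that a camera, given by its name, has taken for a name from the list of things; names that differ only in an ending like _2 or _b are one class to them, and where a whole thing is asked for, a point or a joint stands for the part that bears it (a point fixed in the world has none). Each returns a list of dicts, best first, with "conf" (0 to 1); they miss things now and then, are a little off and sometimes report something else, mostly with a low value. They report only what shows in the picture. A call takes as long as a camera call. They do not tell look-alikes from the thing itself.
- finder.boxes_of(camera, thing): "point" ([x, y, z] in m, in world coordinates, good to about 4 mm: the middle of the surface that is visible of it).
The state is a dict: "time_s": time; "q": joint angles; "qvel": joint speeds; "joint_efforts": joint torques, N m; "position": TCP position; "tool_rot": TCP orientation; "ft_force": force on the tool from outside, world axes, zero at the start; "wrist_torque": the same for the moment, N m; "grip_width": finger opening in m.
Only numpy, scipy, OpenCV 4.12 (cv2) and the standard library are available. Lean on these libraries where they do the work, as an engineer would, in place of code of your own. Each camera call takes 0.05 s, during which the arm holds its last target.

## Task

Push the sliding carriage forward by its upright tab so that its jaw pushes the specimen frame square and flush against the fence, leaving no gap. Then turn the winged knob clockwise until its slip clutch has clicked once or twice, and stop there. Do not touch the specimen frame with the robot, and leave the mouse, the lens and the lens cap where they are.

Things in the scene. Friction and masses are not known exactly. Their poses are not given: they have to be found in the camera images.
- fixture: Grey gridded copy board, 170 x 280 x 12 mm, bolted to the desk, top at z = 12 mm. Origin at desk level on its lengthwise centre line, 127.5 mm from the fence-end edge, 152.5 mm from the other. Its +y points from the carriage towards the fence, +x across the board, z up. Positions below are in this frame.
- fence_face (a point): Middle of the face of the fixed dark steel fence, at (0, 0.105, 0.023). The fence is 150 mm long across the board, 16 mm thick, 22 mm high (top at z = 34 mm); its face looks to -y.
- carriage (a joint): Travel of the aluminium carriage along the board, m: 0 fully back, growing towards the fence. The jaw face is at y = -0.060 + value, so with the 90 mm frame squeezed flush between jaw and fence it reads 0.075. The slide drags with about 8 N and stays where it is left; with the frame sliding ahead of it up to 13 N is needed.
- tab_rear (a point): Middle of the rear face of the upright tab at the carriage's back end, to be pushed towards the fence. The tab is 60 mm wide across the board, 6 mm thick, z = 14 to 56 mm; this point is at z = 35 mm, 72 mm behind the knob's axis and 102 mm behind the jaw face. Nothing stands behind it. The jaw is 100 mm wide, its top at z = 32 mm.
- knob_axis (a point): Point on the vertical axis of the knob, fixed to the carriage, at half the wing's height (z = 68 mm), 30 mm behind the jaw face.
- wing_a (a point): Point on one arm of the knob's wing, 36 mm from the axis at half its height (z = 68 mm). The wing is an upright black bar, 96 mm tip to tip, 10 mm thick, z = 58 to 78 mm. It turns with the round black cap under it (50 mm diameter, z = 46 to 58 mm). Below is a steel flange, the screw's head (54 mm diameter, z = 38 to 46 mm).
- wing_b (a point): The same point on the other arm of the wing, opposite wing_a.
- screw (a joint): Angle of the clamp screw (the steel flange with its small nub), rad, growing clockwise seen from above; it tightens to a dead stop at 1.9 and starts between 0.7 and 1.5. Turning it takes about 0.06 N m. It turns together with the knob until it is tight.
- clutch (a joint): Slip of the black cap and wing past the screw, rad, clockwise from above; 0 at the start, cap nub over flange nub. Ten notches a turn: with the screw tight, at about 0.15 N m the cap jumps one click of 0.63 rad, ahead of what pushes it, and stays (0.63 after one click, 1.26 after two). The screw may spring back slightly in a click: no harm.
- frame_center (a point): Centre of the loose specimen frame, a flat grey plate with a paper sheet sealed in its face, 120 mm across the board (its x) by 90 mm along it (its y), 12 mm thick, 0.2 to 0.42 kg. It lies on the board, a little askew, between jaw and fence; its top is at z = 24 mm. Flush against the fence, this point is 45 mm from the fence's face.
- mouse: Bystander: black computer mouse, about 80 x 60 x 34 mm, on the desk; origin under its thick rear part.
- lens: Bystander: black camera lens standing upright, 72 mm in diameter, 85 mm tall; origin at the centre of its underside.
- cap_disc: Bystander: black round lens cap lying flat, 62 mm in diameter, 11 mm thick; origin at the centre of its underside.
Things that resemble listed ones, but are neither listed nor needed, are in the scene too. Of the things shaped like the part that bears frame_center, the grey one is meant.

How it is judged:
By the outcome, as a careful person would: the job done as asked, in the order asked, and still so for the second after the job is handed in, with the robot touching nothing.
It also fails if it takes over 54 s, if anything falls off the work surface, if the arm or the gripper's body presses on something with over 40 N, if the wrist force passes 120 N, or if a joint passes its speed limit or range.

## Working session

There is one attempt and no reset: what is moved stays moved. The work goes in short steps, Python scripts to look and compute and a tool call to move; the robot and the scene stay as the last step left them, time stands still between calls to the robot, and variables do not carry over. Pictures are saved under pics/ and viewed, and the job is handed in when it is done.

Besides the shell and the picture viewer there is one more tool, called after "Request:" as a command line: name --argument value ..., lists and objects as JSON in quotes. play_rows: Moves the arm, as the interface text tells. Its arguments: {"type":"object","properties":{"commands":{"type":"array"},"squeeze":{"type":"number"}},"required":["commands"]}

```bash
mkdir -p pics; ls
cat > h.py <<'E'
import numpy as np, cv2
from rig import env, optics, order, finder
def shot(n,f):
    d=optics.get_image(n); cv2.imwrite('pics/'+f,d['color']); np.savez('/tmp/'+n+'.npz',**{k:v for k,v in d.items()}); return d
def proj(d,p):
    f=200/np.tan(np.radians(d['fov_y'])/2); T=np.linalg.inv(d['cam_to_world']); c=T[:3,:3]@np.asarray(p)+T[:3,3]
    return float(d['cx']+f*c[0]/c[2]),float(d['cy']+f*c[1]/c[2])
def cloud(d):
    f=200/np.tan(np.radians(d['fov_y'])/2); z=d['range_z']; v,u=np.mgrid[:z.shape[0],:z.shape[1]]
    P=np.stack([(u-d['cx'])*z/f,(v-d['cy'])*z/f,z],-1); W=P@d['cam_to_world'][:3,:3].T+d['cam_to_world'][:3,3]; W[z==0]=np.nan; return W
E
python3 - <<'E'
from h import *
for n in ['top','side','wrist']:
    d=shot(n,n+'0.png'); print(n,d['fov_y'],np.round(d['cam_to_world'],3).tolist())
    for t in ['fence_face','tab_rear','knob_axis','wing_a','frame_center','fixture','mouse','lens','cap_disc','screw']:
        try:
            r=finder.boxes_of(n,t)
            print(t,[(np.round(x['point'],3).tolist(),round(x['conf'],2)) for x in r[:4]])
        except Exception as e: print(t,e)
print(env.observe())
E
```

```text
pics
top 43.03049731687847 [[0.007, -0.995, 0.098, 0.45], [-1.0, -0.007, 0.01, -0.041], [-0.009, -0.098, -0.995, 1.529], [0.0, 0.0, 0.0, 1.0]]
fence_face [([0.583, -0.03, 0.009], 0.72)]
tab_rear [([0.589, -0.084, 0.042], 0.95)]
knob_axis [([0.587, -0.088, 0.047], 0.65)]
wing_a [([0.588, -0.07, 0.058], 0.86)]
frame_center [([0.346, 0.036, 0.019], 0.8), ([0.56, 0.049, 0.026], 0.75), ([0.801, -0.056, 0.013], 0.72), ([0.346, 0.267, 0.012], 0.72)]
fixture [([0.583, -0.028, 0.012], 0.59)]
mouse [([0.571, -0.423, 0.024], 0.7), ([0.585, -0.088, 0.048], 0.21)]
lens [([0.585, 0.358, 0.081], 0.8)]
cap_disc [([0.456, 0.377, 0.012], 0.87)]
screw [([0.583, -0.066, 0.061], 0.54)]
side 44.36899034311678 [[0.999, -0.002, 0.041, 0.506], [-0.036, -0.515, 0.856, -1.09], [0.02, -0.857, -0.515, 0.695], [0.0, 0.0, 0.0, 1.0]]
fence_face [([0.579, -0.066, 0.012], 0.92), ([0.587, -0.09, 0.045], 0.15)]
tab_rear [([0.589, -0.096, 0.042], 0.93), ([0.588, -0.079, 0.066], 0.49)]
knob_axis [([0.584, -0.094, 0.042], 0.75)]
wing_a [([0.583, -0.083, 0.066], 0.86), ([0.583, 0.34, 0.056], 0.58)]
frame_center [([0.796, -
[... 706 characters left out ...]
.41866851e-04,
        8.38587804e+01, -1.23356233e+01]), 'qvel': array([ 0.04028214,  0.01786201, -0.00578207, -0.02217786, -0.09852264,
       -0.0233513 ]), 'joint_efforts': array([ 3.04537789e-04, -4.48324835e+01, -2.31461406e+01, -1.76055314e-04,
        5.38618042e-04, -8.03514013e-06]), 'position': array([0.19056503, 0.5159162 , 0.20742308]), 'tool_rot': array([[-9.38048408e-01,  3.46504235e-01, -2.06493011e-05],
       [ 3.46504235e-01,  9.38048408e-01, -1.94826799e-06],
       [ 1.86949609e-05, -8.98263997e-06, -1.00000000e+00]]), 'ft_force': array([ 0.49251034, -0.34829146, -0.16451763]), 'wrist_torque': array([0.03013539, 0.04397921, 0.02952824]), 'grip_width': 0.0851538148842954}
```

View pics/top0.png

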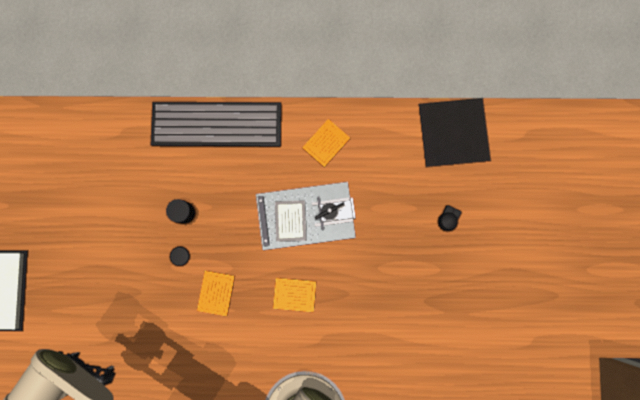

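View pics/side0.png

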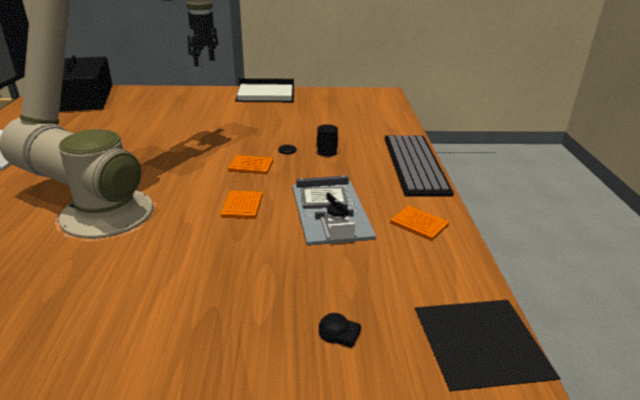

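Run:
```python
import cv2
a=cv2.imread('pics/top0.png');cv2.imwrite('pics/topc.png',cv2.resize(a[110:320,230:460],None,fx=3.2,fy=2.85,interpolation=2)[:600])
a=cv2.imread('pics/side0.png');cv2.imwrite('pics/sidec.png',cv2.resize(a[90:330,240:520],None,fx=2.5,fy=2.5,interpolation=2))
```

```text
(no output)
```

View pics/topc.png

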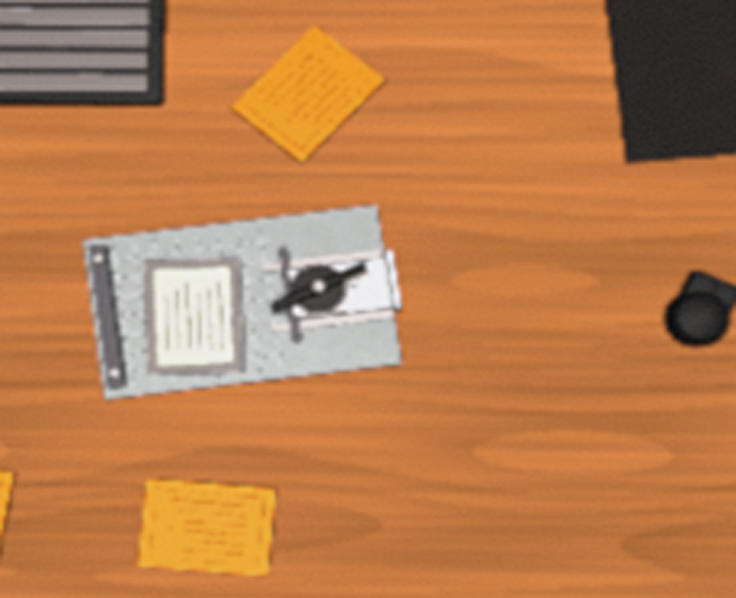

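View pics/sidec.png

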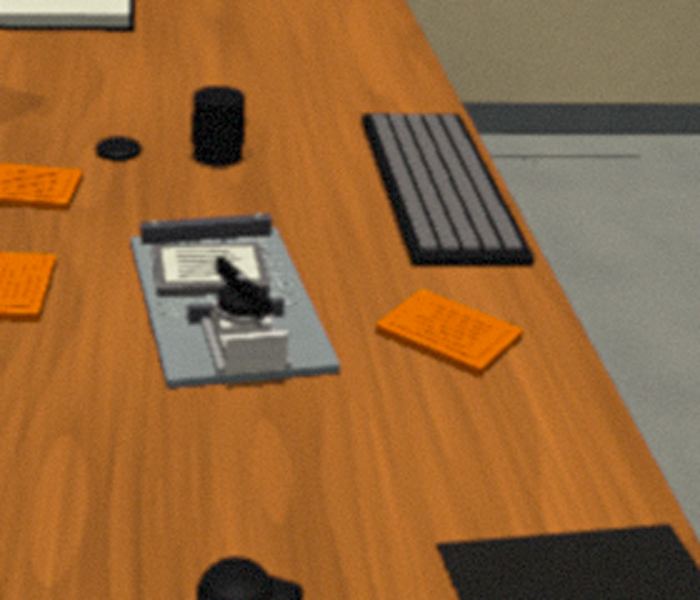

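Run:
```python
import numpy as np,cv2
from h import cloud
d=dict(np.load('/tmp/top.npz')); W=cloud(d); c=d['color'].astype(int)
sub=np.zeros(W.shape[:2],bool); sub[160:270,240:375]=1
sat=c.max(2)-c.min(2)
m=sub&(sat<45)
m=cv2.morphologyEx(m.astype(np.uint8),cv2.MORPH_OPEN,np.ones((3,3)))
n,l,s,_=cv2.connectedComponentsWithStats(m); k=1+s[1:,4].argmax(); m=l==k
print(s[k], np.nanmedian(W[m][:,2]))
# project rays to z=.012
f=200/np.tan(np.radians(d['fov_y'])/2)
P=cloud(d); M=d['cam_to_world']
v,u=np.where(m); r=np.stack([(u-d['cx'])/f,(v-d['cy'])/f,np.ones(len(u))],-1)@M[:3,:3].T
t=(0.012-M[2,3])/r[:,2]; X=M[:3,3]+r*t[:,None]
box=cv2.minAreaRect((X[:,:2]*1000).astype(np.float32)); print(box, cv2.boxPoints(box))
```

```text
[ 256  182   99   68 5307] 0.01710304458181544
((580.9051513671875, 1.1822357177734375), (170.10643005371094, 287.4862365722656), 8.01766300201416) [[ 476.63425  131.6572 ]
 [ 516.7324  -153.01889]
 [ 685.176   -129.29272]
 [ 645.0779   155.38336]]
```

Request:
play_rows --commands '[{"rz": 0.18, "grip": 1}, {"rz": 0.18, "grip": 1}, {"rz": 0.18, "grip": 1}, {"rz": 0.18, "grip": 1}, {"rz": 0.18, "grip": 1}, {"rz": 0.18, "grip": 1}]' --squeeze 20

```text
invalid input at $.commands[0]: expected keys grip, x, y, z, rx, ry, rz
```

Request:
play_rows --commands '[{"x": -0.047, "y": 0.026, "grip": 1}, {"x": -0.047, "y": 0.026, "grip": 1}, {"x": -0.047, "y": 0.026, "grip": 1}, {"x": -0.047, "y": 0.026, "grip": 1}, {"x": -0.047, "y": 0.026, "grip": 1}, {"x": -0.047, "y": 0.026, "grip": 1}, {"x": -0.047, "y": 0.026, "grip": 1}, {"x": -0.047, "y": 0.026, "grip": 1}, {"x": -0.047, "y": 0.026, "grip": 1}, {"x": -0.047, "y": 0.026, "grip": 1}, {"x": -0.047, "y": 0.026, "grip": 1}, {"x": -0.047, "y": 0.026, "grip": 1}]'

```text
invalid input at $.commands[0]: expected keys grip, x, y, z, rx, ry, rz
```

Run:
```python
from h import *
d=shot('wrist','wrist1.png'); print(d['fov_y'],d['cx'],d['cy'])
s=env.observe(); print(s['time_s'],s['position'],s['tool_rot'],s['q'],s['grip_width'])
for t in ['tab_rear','knob_axis','wing_a','frame_center','screw']:
    r=finder.boxes_of('wrist',t)
    print(t,[(np.round(x['point'],3).tolist(),round(x['conf'],2)) for x in r[:4]])
```

```text
69.59126597076704 320.61450170266664 199.07430245926233
1.7 [0.19052602 0.51593234 0.20741178] [[-9.38076579e-01  3.46427960e-01 -1.80612053e-05]
 [ 3.46427960e-01  9.38076579e-01  6.41512026e-06]
 [ 1.91651707e-05 -2.39032440e-07 -1.00000000e+00]] [ 5.73951923e+01  2.18075766e+01  7.43360679e+01  1.07598433e-03
  8.38566034e+01 -1.23359347e+01] 0.08518850910293883
tab_rear []
knob_axis []
wing_a []
frame_center [([0.362, 0.304, 0.011], 0.94), ([0.304, -0.002, 0.01], 0.7)]
screw []
```

View pics/wrist1.png

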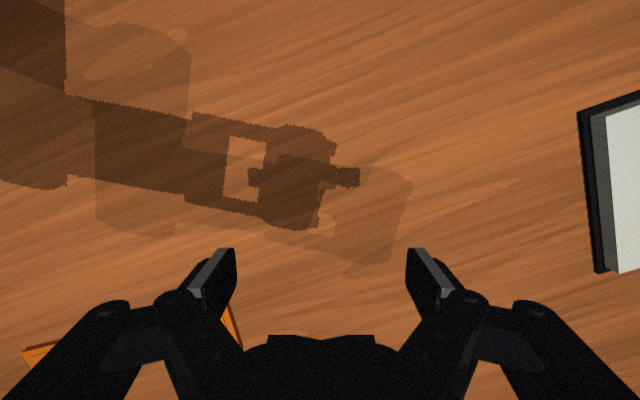

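Request:
play_rows --commands '[{"x": 0, "y": 0, "z": 0, "rx": 0, "ry": 0, "rz": 0.18, "grip": 1}, {"x": 0, "y": 0, "z": 0, "rx": 0, "ry": 0, "rz": 0.18, "grip": 1}, {"x": 0, "y": 0, "z": 0, "rx": 0, "ry": 0, "rz": 0.18, "grip": 1}, {"x": 0, "y": 0, "z": 0, "rx": 0, "ry": 0, "rz": 0.18, "grip": 1}, {"x": 0, "y": 0, "z": 0, "rx": 0, "ry": 0, "rz": 0.18, "grip": 1}, {"x": 0, "y": 0, "z": 0, "rx": 0, "ry": 0, "rz": 0.18, "grip": 1}]' --squeeze 20

```text
time_s: 2.7
position: [0.1906, 0.5159, 0.2074]
tool_rot: [[-0.131, 0.991, 0.0], [0.991, 0.131, -0.0], [-0.0, 0.0, -1.0]]
ft_force: [-0.7, 0.5, 0.4]
grip_width: 0.0
```

Request:
play_rows --commands '[{"x": -0.047, "y": 0.026, "z": 0, "rx": 0, "ry": 0, "rz": 0, "grip": 1}, {"x": -0.047, "y": 0.026, "z": 0, "rx": 0, "ry": 0, "rz": 0, "grip": 1}, {"x": -0.047, "y": 0.026, "z": 0, "rx": 0, "ry": 0, "rz": 0, "grip": 1}, {"x": -0.047, "y": 0.026, "z": 0, "rx": 0, "ry": 0, "rz": 0, "grip": 1}, {"x": -0.047, "y": 0.026, "z": 0, "rx": 0, "ry": 0, "rz": 0, "grip": 1}, {"x": -0.047, "y": 0.026, "z": 0, "rx": 0, "ry": 0, "rz": 0, "grip": 1}, {"x": -0.047, "y": 0.026, "z": 0, "rx": 0, "ry": 0, "rz": 0, "grip": 1}, {"x": -0.047, "y": 0.026, "z": 0, "rx": 0, "ry": 0, "rz": 0, "grip": 1}, {"x": -0.047, "y": 0.026, "z": 0, "rx": 0, "ry": 0, "rz": 0, "grip": 1}, {"x": -0.047, "y": 0.026, "z": 0, "rx": 0, "ry": 0, "rz": 0, "grip": 1}, {"x": -0.047, "y": 0.026, "z": 0, "rx": 0, "ry": 0, "rz": 0, "grip": 1}, {"x": -0.047, "y": 0.026, "z": 0, "rx": 0, "ry": 0, "rz": 0, "grip": 1}]'

```text
time_s: 4.2
position: [0.5776, -0.0018, 0.2075]
tool_rot: [[-0.136, 0.991, 0.0], [0.991, 0.136, 0.0], [0.0, 0.0, -1.0]]
ft_force: [0.3, -0.3, 1.1]
grip_width: 0.0002
```

Run:
```python
from h import *
d=shot('wrist','wrist2.png'); print(d['fov_y'],d['cx'],d['cy'])
s=env.observe(); print(s['time_s'],s['position'],s['tool_rot'],s['q'],s['grip_width'])
for t in ['tab_rear','knob_axis','wing_a','frame_center','screw']:
    r=finder.boxes_of('wrist',t)
    print(t,[(np.round(x['point'],3).tolist(),round(x['conf'],2)) for x in r[:4]])
```

```text
69.59126597076704 320.61450170266664 199.07430245926233
4.25 [ 0.5805648  -0.0069139   0.20664565] [[-0.13255914  0.99117421  0.00132999]
 [ 0.99117236  0.1325618  -0.00217184]
 [-0.00232898  0.00103035 -0.99999676]] [-12.30603522  24.90563971  69.42681126  -0.10565287  85.56658263
 -19.91555069] -0.00010558536282593508
tab_rear [([0.582, -0.046, 0.057], 0.85), ([0.587, -0.056, 0.059], 0.42)]
knob_axis [([0.589, -0.044, 0.057], 0.66)]
wing_a [([0.588, -0.052, 0.061], 0.94)]
frame_center [([0.8, -0.05, 0.013], 0.71), ([0.564, 0.052, 0.026], 0.69), ([0.346, 0.038, 0.015], 0.66)]
screw [([0.592, -0.056, 0.061], 0.81), ([0.588, -0.056, 0.058], 0.29)]
```

View pics/wrist2.png

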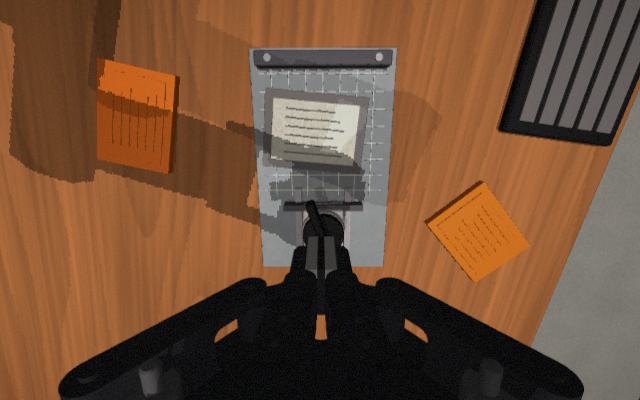

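```bash
cat >> h.py <<'E'
def ray(d,uv,z):
    f=200/np.tan(np.radians(d['fov_y'])/2); M=d['cam_to_world']; r=M[:3,:3]@np.array([(uv[0]-d['cx'])/f,(uv[1]-d['cy'])/f,1]); return M[:3,3]+r*(z-M[2,3])/r[2]
def fix(O,yaw,p): # world->fixture
    c,s=np.cos(yaw),np.sin(yaw); q=np.asarray(p)[...,:2]-O[:2]; return np.stack([c*q[...,0]+s*q[...,1],-s*q[...,0]+c*q[...,1],np.asarray(p)[...,2]],-1)
E
python3 - <<'E'
from h import *
d=dict(np.load('/tmp/wrist.npz'))
C=[ray(d,p,.012) for p in [(250,48),(397,47),(383.5,267),(263,267)]]
for c in C: print(c)
C=np.array(C); print(np.linalg.norm(C-np.roll(C,-1,0),axis=1))
for a,b in [(0,1),(3,2)]: print(np.degrees(np.arctan2(*(C[b]-C[a])[[1,0]])))
for a,b in [(3,0),(2,1)]:
  v=C[b]-C[a]; print(np.degrees(np.arctan2(-v[0],v[1])))
a=d['color'][20:290,220:420]; cv2.imwrite('pics/w2c.png',cv2.resize(a,None,fx=2.2,fy=2.2,interpolation=2))
W=cloud(d)
for p in [(316,130),(322,58),(345,235),(312,211),(324,235)]: print(p,W[p[1],p[0]],ray(d,p,.068))
E
```

```text
[0.47962559 0.13032936 0.012     ]
[0.6445276  0.15375544 0.012     ]
[ 0.68405864 -0.12272362  0.012     ]
[ 0.51601085 -0.14548665  0.012     ]
[0.16655767 0.27929084 0.16958247 0.2782056 ]
8.085373384956233
7.714088394387373
7.514986857491865
8.137013383057786
(316, 130) [0.56561635 0.05132916 0.02458957] [0.56596744 0.05363849 0.068     ]
(322, 58) [0.56229058 0.12736032 0.03397628] [0.56290675 0.12159866 0.068     ]
(345, 235) [ 0.62172    -0.07925733  0.01815659] [ 0.61424367 -0.05833065  0.068     ]
(312, 211) [ 0.57285812 -0.03108281  0.07814247] [ 0.57300999 -0.03455135  0.068     ]
(324, 235) [ 0.58966298 -0.05751585  0.07741872] [ 0.59033846 -0.0615702   0.068     ]
```

View pics/w2c.png

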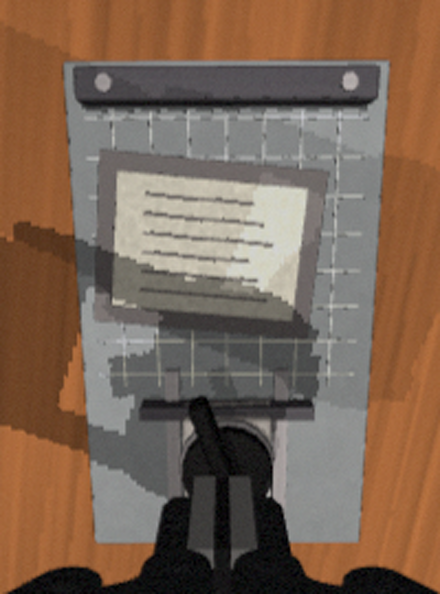

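Request:
play_rows --commands '[{"x": -0.044, "y": 0.0005, "z": 0, "rx": 0, "ry": 0, "rz": 0, "grip": 1}, {"x": -0.044, "y": 0.0005, "z": 0, "rx": 0, "ry": 0, "rz": 0, "grip": 1}, {"x": -0.044, "y": 0.0005, "z": 0, "rx": 0, "ry": 0, "rz": 0, "grip": 1}, {"x": -0.044, "y": 0.0005, "z": 0, "rx": 0, "ry": 0, "rz": 0, "grip": 1}, {"x": 0, "y": 0, "z": 0.0, "rx": 0, "ry": 0, "rz": 0, "grip": 1}, {"x": 0, "y": 0, "z": 0, "rx": 0, "ry": 0, "rz": 0, "grip": 1}]'

```text
time_s: 5.25
position: [0.6025, -0.1728, 0.2077]
tool_rot: [[-0.138, 0.99, 0.0], [0.99, 0.138, 0.0], [0.0, 0.0, -1.0]]
ft_force: [0.0, -0.6, -0.1]
grip_width: 0.0001
```

Run:
```python
from h import *
d=shot('wrist','wrist3.png'); 
s=env.observe(); O=np.array([.5795,.016,0]); yw=np.radians(7.9)
print(s['time_s'],s['position'],fix(O,yw,s['position']),s['ft_force'],s['wrist_torque'])
cv2.imwrite('pics/w3c.png',cv2.resize(d['color'][0:300,170:470],None,fx=2,fy=2,interpolation=2))
```

```text
5.3 [ 0.6025401  -0.17252027  0.20780151] [-0.00308965 -0.18989785  0.20780151] [ 0.40702718  0.585513   -0.8432998 ] [ 0.0680091  -0.01199537  0.00193203]
```

View pics/w3c.png

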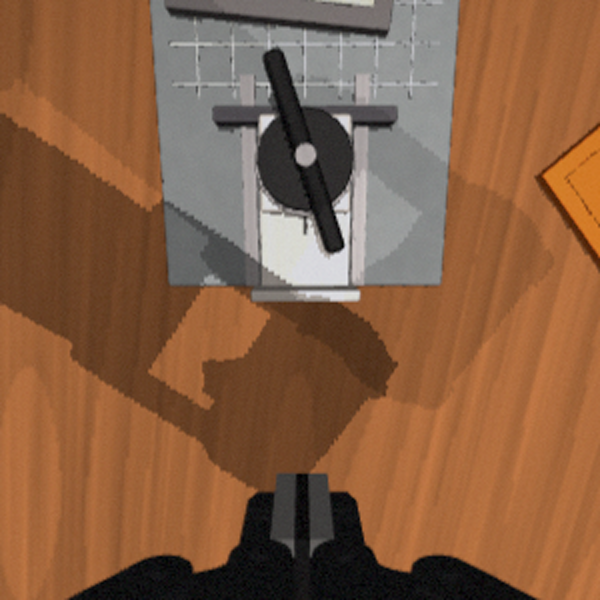

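Run:
```python
from h import *
d=dict(np.load('/tmp/wrist.npz')); O=np.array([.5795,.016,0]); yw=np.radians(7.9)
g=lambda p,z: fix(O,yw,ray(d,(170+p[0]/2,p[1]/2),z))
print('board rear corners',g((169,285),.012),g((441,286),.012))
print('knob',g((306,154),.08),'cap',g((306,160),.058))
print('tab', g((252,288),.056),g((360,290),.056),g((252,301),.056),g((360,301),.056))
a,b=g((272,52),.078),g((335,248),.078); print('wing',a,b,np.degrees(np.arctan2(*(b-a)[[1,0]])),np.linalg.norm(a-b),(a+b)/2)
print('jaw front',g((215,106),.032),g((395,108),.032))
```

```text
board rear corners [-0.08423764 -0.1514247   0.012     ] [ 0.08419244 -0.15230283  0.012     ]
knob [-4.25642123e-05 -8.42166449e-02  8.00000000e-02] cap [ 0.00013893 -0.08452293  0.058     ]
tab [-0.02919856 -0.14903116  0.056     ] [ 0.0296413  -0.15020065  0.056     ] [-0.02937963 -0.15606124  0.056     ] [ 0.02980399 -0.15615577  0.056     ]
wing [-0.0155218  -0.04097924  0.078     ] [ 0.01442594 -0.12731702  0.078     ] -70.8700158968452 0.09138424448422655 [-0.00054793 -0.08414813  0.078     ]
jaw front [-0.04864279 -0.05469214  0.032     ] [ 0.04827361 -0.05581542  0.032     ]
```

Request:
play_rows --commands '[{"x": 0, "y": 0.001, "z": 0.042, "rx": 0, "ry": 0, "rz": 0, "grip": 1}, {"x": 0, "y": 0.001, "z": 0.042, "rx": 0, "ry": 0, "rz": 0, "grip": 1}, {"x": 0, "y": 0.001, "z": 0.042, "rx": 0, "ry": 0, "rz": 0, "grip": 1}, {"x": 0, "y": 0, "z": 0.04, "rx": 0, "ry": 0, "rz": 0, "grip": 1}, {"x": 0, "y": 0, "z": 0, "rx": 0, "ry": 0, "rz": 0, "grip": 1}, {"x": 0.01, "y": 0, "z": 0, "rx": 0, "ry": 0, "rz": 0, "grip": 1}, {"x": 0.006, "y": 0, "z": 0, "rx": 0, "ry": 0, "rz": 0, "grip": 1}, {"x": 0.0, "y": 0, "z": 0, "rx": 0, "ry": 0, "rz": 0, "grip": 1}]'

```text
time_s: 6.3
position: [0.6039, -0.1574, 0.0428]
tool_rot: [[-0.138, 0.99, 0.002], [0.99, 0.138, -0.001], [-0.001, 0.002, -1.0]]
ft_force: [0.2, 0.4, 0.4]
grip_width: -0.0001
```

Request:
play_rows --commands '[{"x": 0.006, "y": 0, "z": 0, "rx": 0, "ry": 0, "rz": 0, "grip": 1}, {"x": 0.006, "y": 0, "z": 0, "rx": 0, "ry": 0, "rz": 0, "grip": 1}, {"x": 0.006, "y": 0, "z": 0, "rx": 0, "ry": 0, "rz": 0, "grip": 1}]'

```text
time_s: 6.68
position: [0.6009, -0.1397, 0.0414]
tool_rot: [[-0.137, 0.991, -0.0], [0.991, 0.137, 0.0], [0.0, -0.0, -1.0]]
ft_force: [0.6, -0.6, 0.1]
grip_width: -0.0002
```

Run:
```python
from h import *
d=shot('wrist','wrist4.png'); e=shot('side','side4.png')
s=env.observe(); O=np.array([.5795,.016,0]); yw=np.radians(7.9)
print(s['time_s'],s['position'],fix(O,yw,s['position']),s['ft_force'],s['wrist_torque'])
a=cv2.resize(d['color'][0:300,170:470],(400,400)); b=cv2.resize(e['color'][140:260,270:390],(400,400),interpolation=2)
cv2.imwrite('pics/c4.png',np.hstack([a,b]))
```

```text
6.775 [ 0.60087316 -0.13943113  0.04139897] [-0.00019285 -0.15689363  0.04139897] [-1.4579893  -0.57933712 -0.01852807] [-0.0600092  -0.04127693 -0.00154488]
```

View pics/c4.png

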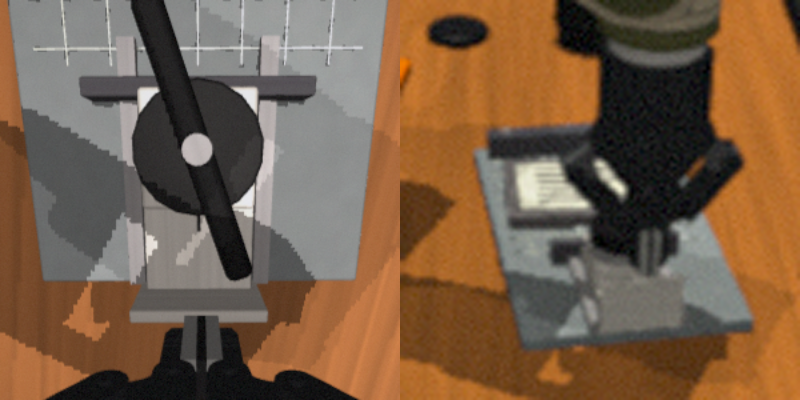

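Run:
```python
from h import *
d=dict(np.load('/tmp/side.npz')); O=np.array([.5795,.016,0]); yw=np.radians(7.9)
c,s=np.cos(yw),np.sin(yw)
w=lambda p: O+np.array([c*p[0]-s*p[1],s*p[0]+c*p[1],p[2]])
for n,p in dict(tip=(0,-.157,.027),tcp=(0,-.157,.041),tabtl=(-.03,-.156,.056),tabtr=(.03,-.156,.056),tabbl=(-.03,-.156,.014),tabbr=(.03,-.156,.014)).items(): print(n,proj(d,w(p)))
x=d['color'][170:270,290:390]; cv2.imwrite('pics/c4s.png',cv2.resize(x,None,fx=6,fy=6,interpolation=0))
W=cloud(d); F=fix(O,yw,W)
for v in range(195,250,4): print(v,[tuple(int(1000*k) for k in F[v,u]) for u in (337,342,346,352)])
```

```text
tip (342.28427149770494, 233.88665243772516)
tcp (342.5287923995865, 229.00752620694675)
tabtl (330.1111621363319, 224.50896538244112)
tabtr (355.19529471584787, 222.45054941180717)
tabbl (329.6098648973236, 239.1947131411336)
tabbr (354.23617381118174, 237.05565190214628)
195 [(-15, -149, 131), (-8, -170, 142), (1, -167, 139), (13, -172, 142)]
199 [(-14, -149, 120), (-7, -170, 132), (6, -147, 117), (14, -172, 131)]
203 [(-17, -162, 117), (-7, -170, 121), (2, -165, 117), (18, -160, 113)]
207 [(-16, -162, 107), (-6, -168, 109), (2, -169, 109), (57, -13, 8)]
211 [(-3, -104, 58), (-5, -165, 96), (3, -167, 97), (44, -63, 28)]
215 [(-12, -146, 74), (-5, -167, 87), (4, -166, 86), (45, -65, 17)]
219 [(-3, -111, 39), (-4, -167, 76), (4, -168, 76), (43, -72, 9)]
223 [(-2, -108, 26), (-1, -154, 56), (8, -153, 55), (21, -158, 56)]
227 [(-13, -158, 49), (-1, -155, 45), (7, -158, 46), (23, -155, 43)]
231 [(-12, -152, 33), (-1, -158, 36), (9, -153, 32), (24, -152, 29)]
235 [(-12, -154, 23), (0, -156, 23), (9, -157, 23), (24, -153, 18)]
239 [(-11, -154, 11), (1, -152, 8), (11, -150, 6), (26, -150, 4)]
243 [(-11, -154, 0), (1, -153, -2), (10, -155, -1), (25, -157, -2)]
247 [(-14, -169, 0), (-2, -170, -1), (7, -170, -2), (20, -176, 0)]
```

View pics/c4s.png

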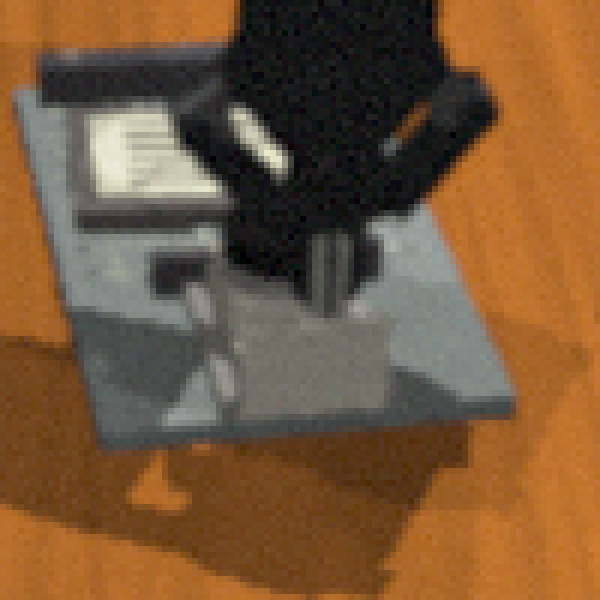

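Run:
```python
from h import *
d=dict(np.load('/tmp/wrist.npz')); O=np.array([.5795,.016,0]); yw=np.radians(7.9)
F=fix(O,yw,cloud(d))
for v in range(205,300,6): print(v,[tuple(int(1000*k) if k==k else None for k in F[v,u]) for u in (300,310,315,320,325,330,345)])
x=d['color'][190:320,260:390]; cv2.imwrite('pics/c4w.png',cv2.resize(x,None,fx=4.5,fy=4.5,interpolation=0))
e=dict(np.load('/tmp/side.npz')); c,s=np.cos(yw),np.sin(yw)
w=lambda p: O+np.array([c*p[0]-s*p[1],s*p[0]+c*p[1],p[2]])
for z in (.03,.05,.06,.07,.08,.1): print(z,proj(e,w((0,-.167,z))),proj(d,w((0,-.157,z))))
```

```text
205 [(-13, -142, 27), (-6, -142, 26), (-3, -142, 26), (0, -142, 27), (3, -142, 26), (6, -142, 26), (12, -126, 76)]
211 [(-13, -146, 26), (-6, -146, 27), (-3, -146, 27), (0, -146, 27), (3, -146, 26), (6, -146, 27), (16, -146, 25)]
217 [(-13, -150, 27), (-6, -150, 28), (-3, -150, 27), (0, -150, 28), (3, -150, 28), (6, -150, 28), (16, -150, 28)]
223 [(-12, -149, 39), (-6, -149, 39), (-3, -150, 38), (0, -150, 38), (3, -149, 40), (6, -150, 38), (15, -150, 38)]
229 [(-11, -150, 48), (-5, -150, 47), (-2, -150, 49), (0, -150, 48), (3, -150, 48), (6, -150, 47), (14, -150, 49)]
235 [(-11, -151, 55), (-5, -151, 54), (-2, -151, 55), (0, -151, 54), (3, -151, 54), (5, -150, 56), (14, -151, 53)]
241 [(-11, -154, 55), (-4, -145, 75), (-2, -146, 74), (0, -146, 73), (2, -146, 74), (5, -146, 74), (14, -154, 55)]
247 [(-10, -150, 72), (-4, -146, 81), (-2, -146, 81), (0, -146, 80), (2, -146, 81), (5, -146, 80), (19, -186, 0)]
253 [(-9, -150, 78), (-4, -146, 87), (-2, -145, 87), (0, -146, 87), (2, -146, 87), (4, -146, 86), (12, -150, 79)]
259 [(-9, -150, 84), (-4, -145, 93), (-1, -146, 92), (0, -146, 92),
[... 576 characters left out ...]
, (0, -154, 103), (2, -149, 110), (3, -145, 117), (9, -145, 117)]
295 [(-6, -144, 121), (-3, -145, 120), (-1, -152, 110), (0, -157, 103), (2, -152, 110), (3, -145, 120), (9, -145, 120)]
0.03 (343.22164893885326, 235.26808723866654) (319.89912296119326, 227.5767295492926)
0.05 (343.5834147740028, 228.23060874342835) (319.82363423705027, 240.28542533232326)
0.06 (343.76675556790286, 224.66405610354548) (319.77917311238167, 247.77055525075465)
0.07 (343.95176476834774, 221.06504773114403) (319.72910468154487, 256.1996877213696)
0.08 (344.1384652532541, 217.43313857909143) (319.6722967869246, 265.76342401443793)
0.1 (344.51703369882716, 210.06879668761547) (319.5321729979942, 289.35357771888823)
```

View pics/c4w.png

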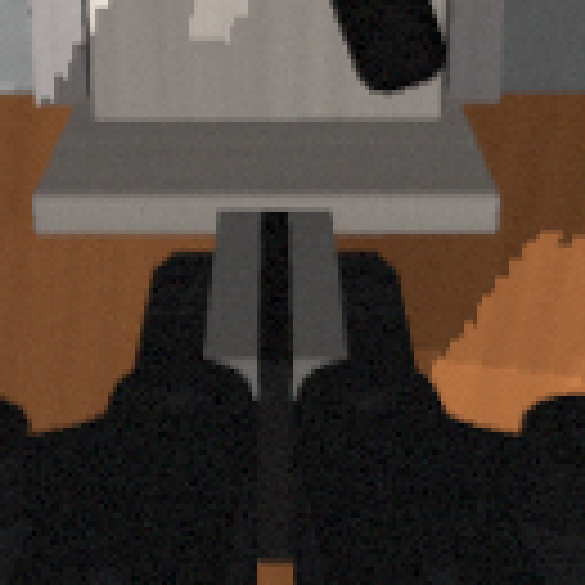

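Request:
play_rows --commands '[{"x": -0.02, "y": 0, "z": 0, "rx": 0, "ry": 0, "rz": 0, "grip": 1}, {"x": -0.01, "y": 0, "z": 0, "rx": 0, "ry": 0, "rz": 0, "grip": 1}, {"x": 0, "y": 0, "z": 0.01, "rx": 0, "ry": 0, "rz": 0, "grip": 1}, {"x": 0, "y": 0, "z": 0.01, "rx": 0, "ry": 0, "rz": 0, "grip": 1}, {"x": 0, "y": 0, "z": 0, "rx": 0, "ry": 0, "rz": 0, "grip": 1}]'

```text
time_s: 7.4
position: [0.6044, -0.1693, 0.0201]
tool_rot: [[-0.137, 0.991, -0.002], [0.991, 0.137, 0.001], [0.002, -0.002, -1.0]]
ft_force: [-0.1, 0.3, 0.3]
grip_width: 0.0
```

```bash
cat > chk.py <<'E'
from h import *
import sys
n=sys.argv[1]
d=shot('wrist','w%s.png'%n); e=shot('side','s%s.png'%n)
s=env.observe(); O=np.array([.5795,.016,0]); yw=np.radians(7.9)
print(s['time_s'],s['position'],fix(O,yw,s['position']),s['ft_force'],s['wrist_torque'])
F=fix(O,yw,cloud(d))
for v in range(205,300,8): print(v,[tuple(int(1000*k) if k==k else None for k in F[v,u]) for u in (310,315,325,330)])
a=cv2.resize(d['color'],(560,350)); b=cv2.resize(e['color'][160:260,290:360],(245,350),interpolation=2)
cv2.imwrite('pics/c%s.png'%n,np.hstack([a[:,:550],b]))
E
python3 chk.py 5
```

```text
7.5 [ 0.60506531 -0.16956793  0.02125428] [-1.82614168e-04 -1.87320601e-01  2.12542751e-02] [ 0.61376356  0.58084573 -0.53010205] [-0.00738997  0.02761885  0.00594846]
205 [(-7, -173, 0), (-3, -173, 0), (2, -173, 0), (6, -174, 0)]
213 [(-7, -179, 0), (-3, -179, 0), (2, -179, 0), (6, -179, 0)]
221 [(-7, -185, 0), (-4, -185, 0), (2, -185, 0), (6, -185, 0)]
229 [(-7, -191, 0), (-4, -191, 0), (2, -191, -1), (6, -191, 0)]
237 [(-5, -175, 48), (-2, -176, 47), (2, -176, 47), (4, -175, 48)]
245 [(-5, -176, 56), (-2, -175, 58), (2, -175, 58), (4, -176, 57)]
253 [(-4, -175, 66), (-2, -176, 65), (2, -176, 65), (4, -176, 64)]
261 [(-4, -176, 73), (-2, -176, 73), (1, -176, 73), (4, -175, 73)]
269 [(-4, -175, 80), (-2, -175, 80), (1, -176, 80), (3, -176, 80)]
277 [(-4, -175, 87), (-2, -175, 87), (1, -179, 80), (3, -175, 87)]
285 [(-3, -174, 93), (-2, -177, 89), (1, -180, 85), (3, -175, 93)]
293 [(-3, -174, 98), (-2, -180, 90), (1, -181, 89), (3, -175, 98)]
```

View pics/c5.png

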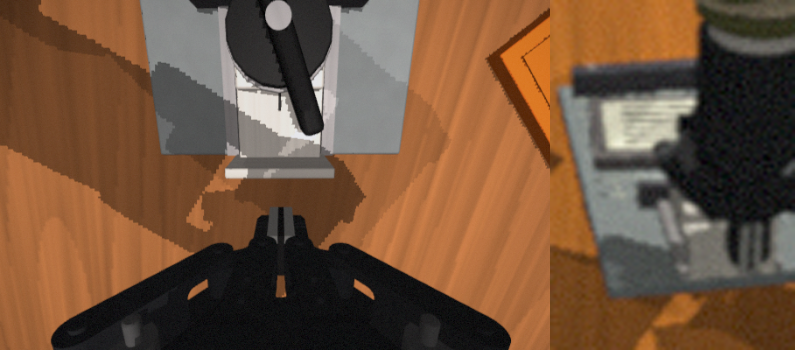

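Request:
play_rows --commands '[{"x": 0, "y": 0, "z": 0.009, "rx": 0, "ry": 0, "rz": 0, "grip": 1}, {"x": 0, "y": 0, "z": 0.009, "rx": 0, "ry": 0, "rz": 0, "grip": 1}, {"x": 0.008, "y": 0, "z": 0, "rx": 0, "ry": 0, "rz": 0, "grip": 1}, {"x": 0.008, "y": 0, "z": 0, "rx": 0, "ry": 0, "rz": 0, "grip": 1}, {"x": 0.006, "y": 0, "z": 0, "rx": 0, "ry": 0, "rz": 0, "grip": 1}, {"x": 0.005, "y": 0, "z": 0, "rx": 0, "ry": 0, "rz": 0, "grip": 1}]'

```text
time_s: 8.25
position: [0.6017, -0.1442, 0.0037]
tool_rot: [[-0.137, 0.991, 0.001], [0.991, 0.137, -0.003], [-0.003, 0.001, -1.0]]
ft_force: [-0.1, -8.0, -2.7]
grip_width: -0.0
```

Request:
play_rows --commands '[{"x": 0.005, "y": 0, "z": 0, "rx": 0, "ry": 0, "rz": 0, "grip": 1}, {"x": 0.005, "y": 0, "z": 0, "rx": 0, "ry": 0, "rz": 0, "grip": 1}]'

```text
time_s: 8.5
position: [0.6003, -0.1346, 0.0037]
tool_rot: [[-0.137, 0.991, 0.001], [0.991, 0.137, -0.003], [-0.003, 0.001, -1.0]]
ft_force: [0.2, -7.6, -3.1]
grip_width: -0.0004
```

Request:
play_rows --commands '[{"x": 0.005, "y": 0, "z": 0, "rx": 0, "ry": 0, "rz": 0, "grip": 1}, {"x": 0.005, "y": 0, "z": 0, "rx": 0, "ry": 0, "rz": 0, "grip": 1}, {"x": 0.005, "y": 0, "z": 0, "rx": 0, "ry": 0, "rz": 0, "grip": 1}, {"x": 0.005, "y": 0, "z": 0, "rx": 0, "ry": 0, "rz": 0, "grip": 1}, {"x": 0.005, "y": 0, "z": 0, "rx": 0, "ry": 0, "rz": 0, "grip": 1}, {"x": 0.005, "y": 0, "z": 0, "rx": 0, "ry": 0, "rz": 0, "grip": 1}]'

```text
time_s: 9.25
position: [0.5961, -0.1051, 0.0037]
tool_rot: [[-0.137, 0.991, 0.001], [0.991, 0.137, -0.003], [-0.003, 0.0, -1.0]]
ft_force: [-0.9, -10.6, -1.3]
grip_width: 0.0001
```

Request:
play_rows --commands '[{"x": 0.004, "y": 0, "z": 0, "rx": 0, "ry": 0, "rz": 0, "grip": 1}, {"x": 0.004, "y": 0, "z": 0, "rx": 0, "ry": 0, "rz": 0, "grip": 1}, {"x": 0.004, "y": 0, "z": 0, "rx": 0, "ry": 0, "rz": 0, "grip": 1}]'

```text
time_s: 9.62
position: [0.5945, -0.0933, 0.0037]
tool_rot: [[-0.137, 0.991, 0.001], [0.991, 0.137, -0.003], [-0.003, 0.0, -1.0]]
ft_force: [-0.4, -10.6, -1.4]
grip_width: 0.0
```

```bash
python3 chk.py 6
```

```text
9.725 [ 0.5943997  -0.09270289  0.00372794] [-0.00018233 -0.10971912  0.00372794] [-0.8807845  -7.13395927 -1.73352066] [-1.11997028  0.14281867  0.01707471]
205 [(-4, -83, 27), (-2, -83, 26), (2, -83, 27), (5, -83, 26)]
213 [(-4, -87, 27), (-2, -87, 26), (2, -87, 26), (5, -88, 25)]
221 [(-5, -92, 26), (-2, -92, 25), (2, -92, 26), (5, -92, 27)]
229 [(-4, -93, 34), (-2, -93, 35), (2, -92, 36), (5, -93, 35)]
237 [(-4, -93, 43), (-2, -93, 45), (2, -93, 45), (4, -93, 44)]
245 [(-4, -93, 53), (-1, -93, 53), (2, -93, 53), (4, -92, 54)]
253 [(-4, -96, 53), (-1, -96, 54), (2, -96, 54), (4, -96, 55)]
261 [(-4, -99, 56), (-1, -98, 57), (2, -98, 58), (4, -98, 57)]
269 [(-3, -98, 64), (-1, -99, 63), (2, -99, 63), (4, -99, 63)]
277 [(-3, -98, 71), (-1, -98, 71), (2, -102, 64), (4, -97, 72)]
285 [(-3, -97, 77), (-1, -99, 74), (2, -103, 68), (3, -97, 77)]
293 [(-3, -97, 82), (-1, -104, 73), (2, -104, 72), (3, -98, 81)]
```

View pics/c6.png

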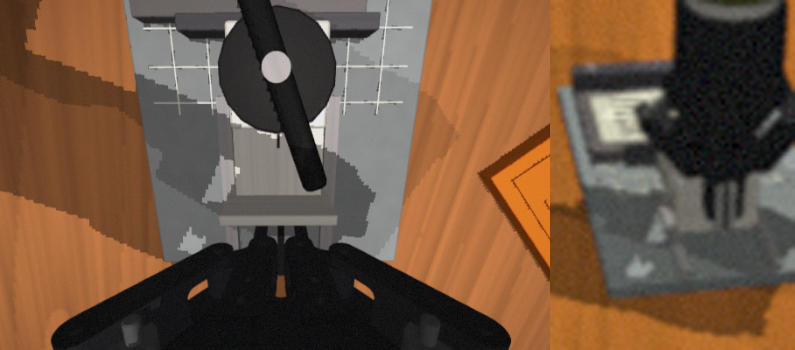

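Request:
play_rows --commands '[{"x": 0.003, "y": 0, "z": 0, "rx": 0, "ry": 0, "rz": 0, "grip": 1}, {"x": 0.003, "y": 0, "z": 0, "rx": 0, "ry": 0, "rz": 0, "grip": 1}, {"x": 0.002, "y": 0, "z": 0, "rx": 0, "ry": 0, "rz": 0, "grip": 1}]'

```text
time_s: 10.1
position: [0.5934, -0.0854, 0.0038]
tool_rot: [[-0.137, 0.991, 0.001], [0.991, 0.137, -0.003], [-0.003, 0.0, -1.0]]
ft_force: [-0.5, -10.5, -2.2]
grip_width: -0.0004
```

Request:
play_rows --commands '[{"x": 0.001, "y": 0, "z": 0, "rx": 0, "ry": 0, "rz": 0, "grip": 1}, {"x": 0.001, "y": 0, "z": 0, "rx": 0, "ry": 0, "rz": 0, "grip": 1}]'

```text
time_s: 10.35
position: [0.5931, -0.0834, 0.0038]
tool_rot: [[-0.137, 0.991, 0.001], [0.991, 0.137, -0.003], [-0.003, 0.0, -1.0]]
ft_force: [-1.7, -9.4, -1.8]
grip_width: -0.0003
```

Request:
play_rows --commands '[{"x": 0.001, "y": 0, "z": 0, "rx": 0, "ry": 0, "rz": 0, "grip": 1}]'

```text
time_s: 10.48
position: [0.593, -0.0825, 0.0037]
tool_rot: [[-0.137, 0.991, 0.001], [0.991, 0.137, -0.003], [-0.003, 0.0, -1.0]]
ft_force: [-0.6, -8.9, -1.3]
grip_width: -0.0003
```

Request:
play_rows --commands '[{"x": 0.001, "y": 0, "z": 0, "rx": 0, "ry": 0, "rz": 0, "grip": 1}]'

```text
time_s: 10.6
position: [0.5928, -0.0815, 0.0037]
tool_rot: [[-0.137, 0.991, 0.001], [0.991, 0.137, -0.003], [-0.003, 0.0, -1.0]]
ft_force: [-1.1, -10.0, -1.4]
grip_width: -0.0
```

Request:
play_rows --commands '[{"x": 0.001, "y": 0, "z": 0, "rx": 0, "ry": 0, "rz": 0, "grip": 1}]'

```text
time_s: 10.72
position: [0.5927, -0.0807, 0.0037]
tool_rot: [[-0.137, 0.991, 0.001], [0.991, 0.137, -0.004], [-0.004, 0.0, -1.0]]
ft_force: [-1.4, -14.5, -3.1]
grip_width: 0.0003
```

Request:
play_rows --commands '[{"x": 0.001, "y": 0, "z": 0, "rx": 0, "ry": 0, "rz": 0, "grip": 1}]'

```text
time_s: 10.85
position: [0.5927, -0.0807, 0.0038]
tool_rot: [[-0.137, 0.991, 0.001], [0.991, 0.137, -0.005], [-0.006, 0.0, -1.0]]
ft_force: [-1.6, -19.0, -3.0]
grip_width: -0.0001
```

Request:
play_rows --commands '[{"x": 0.001, "y": 0, "z": 0, "rx": 0, "ry": 0, "rz": 0, "grip": 1}, {"x": 0.0005, "y": 0, "z": 0, "rx": 0, "ry": 0, "rz": 0, "grip": 1}, {"x": 0, "y": 0, "z": 0, "rx": 0, "ry": 0, "rz": 0, "grip": 1}]'

```text
time_s: 11.22
position: [0.5928, -0.0808, 0.0038]
tool_rot: [[-0.136, 0.991, 0.002], [0.991, 0.136, -0.008], [-0.008, 0.001, -1.0]]
ft_force: [-1.3, -23.3, -5.0]
grip_width: 0.0
```

```bash
python3 chk.py 7
```

```text
11.325 [ 0.59275001 -0.0807387   0.00382678] [-0.00017195 -0.09764174  0.00382678] [ -1.0532042  -22.58154524  -3.95717569] [-3.53989475  0.21225365  0.10343625]
205 [(-4, -70, 26), (-2, -70, 26), (2, -70, 26), (5, -70, 27)]
213 [(-5, -75, 26), (-2, -74, 27), (2, -74, 27), (5, -74, 28)]
221 [(-5, -79, 26), (-2, -79, 26), (2, -79, 26), (5, -79, 26)]
229 [(-4, -80, 35), (-2, -80, 34), (2, -80, 35), (5, -81, 33)]
237 [(-4, -80, 45), (-2, -80, 44), (2, -80, 45), (4, -80, 45)]
245 [(-4, -80, 53), (-1, -80, 53), (2, -80, 52), (4, -80, 53)]
253 [(-4, -83, 55), (-1, -83, 55), (2, -83, 55), (4, -83, 54)]
261 [(-4, -86, 56), (-1, -86, 57), (2, -86, 56), (4, -86, 57)]
269 [(-3, -86, 64), (-1, -86, 63), (2, -86, 64), (4, -86, 64)]
277 [(-3, -85, 71), (-1, -85, 71), (2, -90, 63), (4, -85, 71)]
285 [(-3, -85, 77), (-1, -87, 73), (2, -90, 68), (3, -84, 78)]
293 [(-3, -84, 82), (-1, -90, 74), (2, -91, 72), (3, -84, 82)]
```

View pics/c7.png

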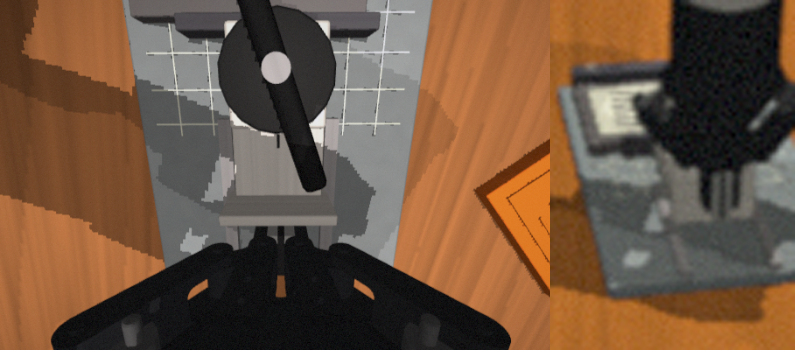

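Request:
play_rows --commands '[{"x": -0.01, "y": 0, "z": 0, "rx": 0, "ry": 0, "rz": 0, "grip": 1}, {"x": -0.02, "y": 0, "z": 0, "rx": 0, "ry": 0, "rz": 0, "grip": 1}, {"x": 0, "y": 0, "z": -0.05, "rx": 0, "ry": 0, "rz": 0, "grip": 1}, {"x": 0, "y": 0, "z": -0.05, "rx": 0, "ry": 0, "rz": 0, "grip": 1}, {"x": 0, "y": 0, "z": -0.05, "rx": 0, "ry": 0, "rz": 0, "grip": 1}, {"x": 0.015, "y": 0, "z": -0.05, "rx": 0, "ry": 0, "rz": 0, "grip": 1}, {"x": 0.015, "y": 0, "z": -0.05, "rx": 0, "ry": 0, "rz": 0, "grip": 1}, {"x": 0.01, "y": 0, "z": -0.05, "rx": 0, "ry": 0, "rz": 0, "grip": 1}, {"x": 0, "y": 0, "z": 0, "rx": 0, "ry": 0, "rz": 0, "grip": 1}, {"x": 0, "y": 0, "z": 0, "rx": 0, "ry": 0, "rz": 0, "grip": 1}]'

```text
time_s: 12.58
position: [0.5906, -0.0667, 0.3026]
tool_rot: [[-0.136, 0.991, -0.001], [0.991, 0.136, 0.0], [0.001, -0.001, -1.0]]
ft_force: [-0.5, -0.6, -0.2]
grip_width: 0.0
```

Run:
```python
from h import *
d=shot('wrist','w8.png'); s=env.observe(); O=np.array([.5795,.016,0]); yw=np.radians(7.9)
print(s['time_s'],fix(O,yw,s['position']),s['tool_rot'],s['q'],s['ft_force'],s['wrist_torque'])
cv2.imwrite('pics/c8.png',cv2.resize(d['color'][0:240,200:440],(600,600),interpolation=2))
```

```text
12.625 [-0.00045403 -0.08342808  0.30201999] [[-1.36302469e-01  9.90664338e-01 -2.40969910e-03]
 [ 9.90666605e-01  1.36304789e-01  8.25731995e-04]
 [ 1.14647677e-03 -2.27465912e-03 -9.99996756e-01]] [-1.78492570e+01  2.41228582e+01  5.53030390e+01  2.76292364e-03
  1.00720024e+02 -2.56827685e+01] [-1.04626269 -0.28909259 -1.15046394] [-0.04224994  0.00886745 -0.03719718]
```

View pics/c8.png

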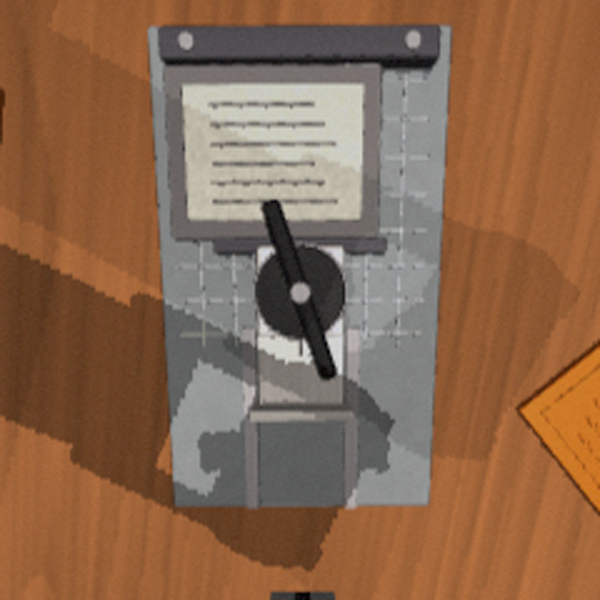

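Run:
```python
from h import *
d=dict(np.load('/tmp/wrist.npz')); O=np.array([.5795,.016,0]); yw=np.radians(7.9)
g=lambda p,z: np.round(fix(O,yw,ray(d,(200+p[0]/2.5,p[1]/2.5),z)),4)
print('knob',g((300,292),.08)); a,b=g((270,203),.078),g((329,374),.078); print('wing',a,b,np.degrees(np.arctan2(*(b-a)[[1,0]])),(a+b)/2)
print('corners',g((151,27),.012),g((451,27),.012),g((174,506),.012),g((429,506),.012))
print('frame top edge',g((168,67),.024),g((380,66),.024),'bot',g((173,238),.024),g((378,236),.024))
print('fence bottom',g((160,61),.034),g((437,66),.034), 'jaw',g((215,240),.032),g((385,240),.032))
F=fix(O,yw,cloud(d))
for u in (276,285,345,350): print([(v,)+tuple(int(1000*k) for k in F[v,u][1:]) for v in range(20,34)])
```

```text
knob [-0.0005 -0.0144  0.08  ]
wing [-0.0155  0.0288  0.078 ] [ 0.015 -0.057  0.078] -70.4308265112377 [-0.00025 -0.0141   0.078  ]
corners [-0.0828  0.1266  0.012 ] [0.0835 0.1261 0.012 ] [-0.0848 -0.1513  0.012 ] [ 0.0845 -0.1518  0.012 ]
frame top edge [-0.0725  0.1038  0.024 ] [0.0436 0.1039 0.024 ] bot [-0.0745  0.0156  0.024 ] [0.0448 0.0163 0.024 ]
fence bottom [-0.075   0.1041  0.034 ] [0.0731 0.1012 0.034 ] jaw [-0.0492  0.0139  0.032 ] [0.0481 0.0136 0.032 ]
[(20, 109, 33), (21, 108, 33), (22, 107, 32), (23, 106, 31), (24, 105, 29), (25, 105, 27), (26, 104, 23), (27, 103, 24), (28, 102, 23), (29, 101, 24), (30, 99, 24), (31, 98, 22), (32, 97, 23), (33, 96, 23)]
[(20, 109, 33), (21, 107, 34), (22, 106, 34), (23, 105, 34), (24, 104, 33), (25, 104, 28), (26, 104, 25), (27, 103, 24), (28, 102, 23), (29, 100, 24), (30, 99, 25), (31, 98, 23), (32, 97, 22), (33, 96, 22)]
[(20, 108, 34), (21, 108, 32), (22, 106, 34), (23, 105, 33), (24, 105, 30), (25, 105, 22), (26, 104, 22), (27, 103, 22), (28, 102, 22), (29, 100, 23), (30, 99, 24), (31, 98, 23), (32, 97, 24), (33, 95, 24)]
[(20, 108, 33), (21, 107, 33), (22, 106, 35), (23, 105, 31), (24, 105, 29), (25, 104, 26), (26, 104, 22), (27, 103, 23), (28, 101, 24), (29, 100, 23), (30, 99, 23), (31, 98, 24), (32, 96, 24), (33, 95, 24)]
```

Request:
play_rows --commands '[{"x": 0.034, "y": 0, "z": 0, "rx": 0, "ry": 0, "rz": 0, "grip": -0.55}, {"x": 0.0345, "y": 0.0005, "z": 0, "rx": 0, "ry": 0, "rz": 0, "grip": -0.55}, {"x": 0, "y": 0, "z": 0.02, "rx": 0, "ry": 0, "rz": 0.15, "grip": -0.55}, {"x": 0, "y": 0, "z": 0.05, "rx": 0, "ry": 0, "rz": 0.15, "grip": -0.55}, {"x": 0, "y": 0, "z": 0.05, "rx": 0, "ry": 0, "rz": 0.145, "grip": -0.55}, {"x": 0, "y": 0, "z": 0.05, "rx": 0, "ry": 0, "rz": 0, "grip": -0.55}, {"x": 0, "y": 0, "z": 0.04, "rx": 0, "ry": 0, "rz": 0, "grip": -0.55}, {"x": 0, "y": 0, "z": 0, "rx": 0, "ry": 0, "rz": 0, "grip": -0.55}, {"x": 0, "y": 0, "z": 0, "rx": 0, "ry": 0, "rz": 0, "grip": -0.55}]'

```text
time_s: 13.75
position: [0.5826, 0.0012, 0.0946]
tool_rot: [[0.303, 0.953, 0.001], [0.953, -0.303, -0.0], [0.0, 0.001, -1.0]]
ft_force: [0.3, -0.2, 0.2]
grip_width: 0.0662
```

Run:
```python
from h import *
d=shot('wrist','w9.png'); s=env.observe(); O=np.array([.5795,.016,0]); yw=np.radians(7.9)
print(s['time_s'],fix(O,yw,s['position']),s['q'],s['ft_force'],s['wrist_torque'],s['grip_width'])
T=s['tool_rot']; W=cloud(d); L=(W-s['position'])@T  # tool frame
# finger points: |y| 30..60
m=(L[...,2]<0.03)&(np.abs(L[...,1])<.06)&(np.abs(L[...,1])>.028)&(np.abs(L[...,0])<.03)&(W[...,2]>.085)
print(m.sum())
for sgn in (1,-1):
  q=L[m&(np.sign(L[...,1])==sgn)]
  if len(q): print(sgn,'zmax',np.percentile(q[:,2],[50,95,99,100]),'x',q[:,0].min(),q[:,0].max(), 'lowpts',q[q[:,2]>np.percentile(q[:,2],97)].mean(0), np.abs(q[:,1]).min())
```

```text
13.8 [ 0.00129416 -0.01509187  0.0950305 ] [-1.15092154e+01  3.07500986e+01  7.89562482e+01 -1.69935524e-04
  7.01406040e+01  6.14796036e+00] [ 0.43911178 -0.00856847  0.6331561 ] [ 0.01138144 -0.02863129 -0.01122925] 0.06622928357326406
24633
1 zmax [-0.08735586 -0.04636211 -0.03516708 -0.02819216] x -0.013027519757005144 0.018550048029665304 lowpts [ 0.00398498  0.03542114 -0.03641828] 0.02800138236168852
-1 zmax [-0.08755197 -0.04694218 -0.03511155 -0.02914443] x -0.012915378496582289 0.018617494664699398 lowpts [ 0.00421985 -0.03486512 -0.03670533] 0.02800322595633777
```

View pics/w9.png

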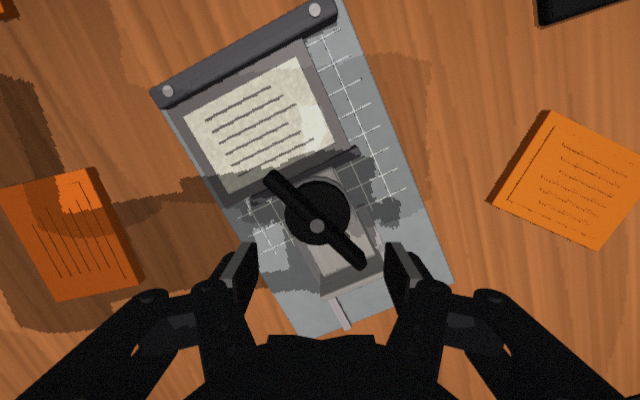

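Request:
play_rows --commands '[{"x": -0.0005, "y": -0.0012, "z": 0.025, "rx": 0, "ry": 0, "rz": 0, "grip": -0.55}, {"x": 0, "y": 0, "z": 0.025, "rx": 0, "ry": 0, "rz": 0, "grip": -0.55}, {"x": 0, "y": 0, "z": 0.015, "rx": 0, "ry": 0, "rz": 0, "grip": -0.55}, {"x": 0, "y": 0, "z": 0, "rx": 0, "ry": 0, "rz": 0, "grip": -0.55}, {"x": 0, "y": 0, "z": 0, "rx": 0, "ry": 0, "rz": 0, "grip": -0.55}]'

```text
time_s: 14.42
position: [0.5814, 0.0013, 0.0296]
tool_rot: [[0.303, 0.953, 0.002], [0.953, -0.303, -0.0], [0.0, 0.002, -1.0]]
ft_force: [0.1, -0.7, 0.1]
grip_width: 0.0661
```

```bash
cat > k.py <<'E'
from h import *
import sys
n=sys.argv[1]
d=shot('wrist','w%s.png'%n); s=env.observe(); O=np.array([.5795,.016,0]); yw=np.radians(7.9)
print(s['time_s'],fix(O,yw,s['position']),s['q'][5],s['ft_force'],s['wrist_torque'],s['grip_width'])
T=s['tool_rot']; print('toolx fixture deg',np.degrees(np.arctan2(T[1,0],T[0,0]))-7.9)
W=cloud(d);F=fix(O,yw,W)-np.array([0,-.015,0]); r=np.hypot(F[...,0],F[...,1]); L=(W-s['position'])@T
m=(F[...,2]>.072)&(F[...,2]<.083)&(r<.05)&(r>.012)&(d['color'].max(2)<60)&(np.abs(L[...,1])<.028)
P=F[m][:,:2]
if len(P)>20:
    w=np.linalg.svd(P,full_matrices=False)[2][0]; print('wing deg (mod180)',np.degrees(np.arctan2(w[1],w[0]))%180,len(P))
cv2.imwrite('pics/c%s.png'%n,d['color'])
E
python3 k.py 10
```

```text
14.475 [-0.00016747 -0.0148048   0.02960231] 6.114669225389924 [0.58217037 0.62063725 0.3337433 ] [-0.04841507  0.02866333  0.02114823] 0.06585457458610706
toolx fixture deg 64.455079417373
wing deg (mod180) 108.42062098881418 2442
```

View pics/c10.png

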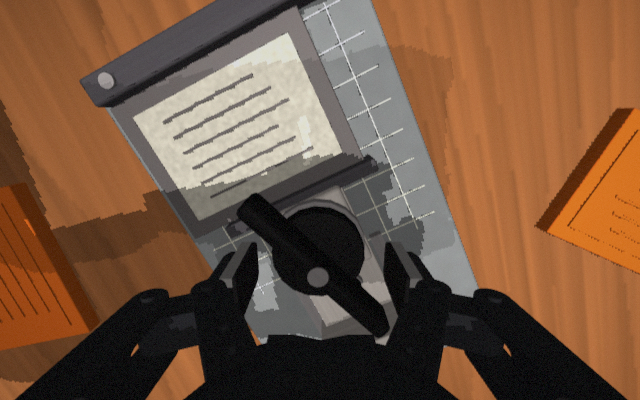

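Request:
play_rows --commands '[{"x": 0, "y": 0, "z": 0, "rx": 0, "ry": 0, "rz": 0.1, "grip": -0.55}, {"x": 0, "y": 0, "z": 0, "rx": 0, "ry": 0, "rz": 0.1, "grip": -0.55}, {"x": 0, "y": 0, "z": 0, "rx": 0, "ry": 0, "rz": 0.1, "grip": -0.55}, {"x": 0, "y": 0, "z": 0, "rx": 0, "ry": 0, "rz": 0.1, "grip": -0.55}, {"x": 0, "y": 0, "z": 0, "rx": 0, "ry": 0, "rz": 0.1, "grip": -0.55}]'

```text
time_s: 15.1
position: [0.5808, 0.0011, 0.0293]
tool_rot: [[0.725, 0.689, 0.001], [0.689, -0.725, -0.001], [-0.0, 0.001, -1.0]]
ft_force: [-1.5, -1.1, -0.5]
grip_width: 0.0666
```

```bash
python3 k.py 11
```

```text
15.15 [-0.00073522 -0.01496922  0.02930495] 35.16276445122591 [-0.79486574 -1.17642904 -0.163686  ] [-0.18810066  0.21004553  0.03968967] 0.06642123901541884
toolx fixture deg 35.40745910462445
wing deg (mod180) 97.13279371278924 1789
```

View pics/c11.png

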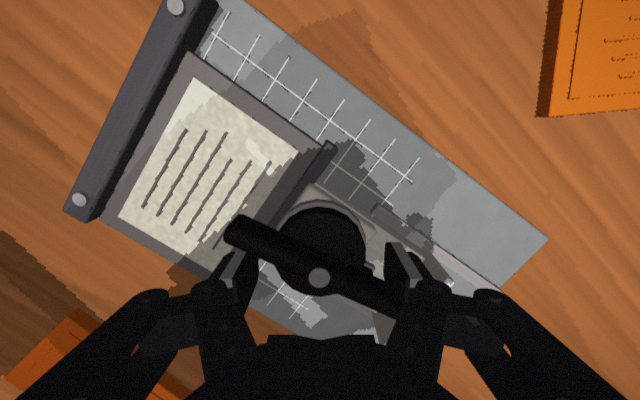

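Request:
play_rows --commands '[{"x": 0, "y": 0, "z": 0, "rx": 0, "ry": 0, "rz": 0.06, "grip": -0.55}, {"x": 0, "y": 0, "z": 0, "rx": 0, "ry": 0, "rz": 0.06, "grip": -0.55}]'

```text
time_s: 15.4
position: [0.5808, 0.0012, 0.0292]
tool_rot: [[0.8, 0.599, 0.001], [0.599, -0.8, -0.001], [0.0, 0.001, -1.0]]
ft_force: [-1.7, -1.5, 0.8]
grip_width: 0.0664
```

```bash
python3 k.py 12
```

```text
15.45 [-0.00074889 -0.01484775  0.02914909] 41.7862275466272 [-1.22509192 -0.74659694  1.14530564] [-0.13061379  0.17546265  0.02675004] 0.06581996493023758
toolx fixture deg 28.783099755935247
wing deg (mod180) 90.44116190587867 1819
```

Request:
play_rows --commands '[{"x": 0, "y": 0, "z": 0, "rx": 0, "ry": 0, "rz": 0.06, "grip": -0.55}, {"x": 0, "y": 0, "z": 0, "rx": 0, "ry": 0, "rz": 0.06, "grip": -0.55}]'

```text
time_s: 15.7
position: [0.5807, 0.0013, 0.029]
tool_rot: [[0.866, 0.5, 0.0], [0.5, -0.866, -0.0], [0.0, 0.001, -1.0]]
ft_force: [-2.1, -1.2, 1.3]
grip_width: 0.0659
```

```bash
python3 k.py 13
```

```text
15.75 [-0.00081545 -0.01472503  0.02899003] 48.63075584874536 [-1.07937155 -1.2313669   0.55845993] [-0.09984976  0.1938086   0.05195987] 0.0661663112427661
toolx fixture deg 21.939727242290353
wing deg (mod180) 83.64691811330347 1817
```

Request:
play_rows --commands '[{"x": 0, "y": 0, "z": 0, "rx": 0, "ry": 0, "rz": 0.06, "grip": -0.55}, {"x": 0, "y": 0, "z": 0, "rx": 0, "ry": 0, "rz": 0.06, "grip": -0.55}]'

```text
time_s: 16.0
position: [0.5807, 0.0013, 0.0289]
tool_rot: [[0.92, 0.393, 0.0], [0.393, -0.92, -0.0], [0.0, 0.0, -1.0]]
ft_force: [-3.3, -2.2, 1.2]
grip_width: 0.0661
```

```bash
python3 k.py 14
```

```text
16.05 [-0.00085102 -0.01462783  0.02885104] 55.47822537423695 [-1.10089794 -1.17057418  0.24708976] [-0.09168601  0.19859795  0.05523305] 0.06611672186929367
toolx fixture deg 15.092977867132747
wing deg (mod180) 76.89897570162712 1828
```

Request:
play_rows --commands '[{"x": 0, "y": 0, "z": 0, "rx": 0, "ry": 0, "rz": 0.06, "grip": -0.55}, {"x": 0, "y": 0, "z": 0, "rx": 0, "ry": 0, "rz": 0.06, "grip": -0.55}]'

```text
time_s: 16.3
position: [0.5806, 0.0014, 0.0288]
tool_rot: [[0.96, 0.28, 0.0], [0.28, -0.96, -0.0], [-0.0, 0.0, -1.0]]
ft_force: [-1.7, -1.3, 0.6]
grip_width: 0.0663
```

```bash
python3 k.py 15
```

```text
16.35 [-0.00093835 -0.01455945  0.0287467 ] 62.32962188177677 [-0.66650719 -0.53461523  0.43241867] [-0.1568074   0.2232682   0.05751541] 0.06583219241001127
toolx fixture deg 8.24107553718523
wing deg (mod180) 70.32250558141345 1817
```

Request:
play_rows --commands '[{"x": 0, "y": 0, "z": 0, "rx": 0, "ry": 0, "rz": 0.06, "grip": -0.55}, {"x": 0, "y": 0, "z": 0, "rx": 0, "ry": 0, "rz": 0.06, "grip": -0.55}]'

```text
time_s: 16.6
position: [0.5802, 0.0016, 0.0286]
tool_rot: [[0.986, 0.164, -0.001], [0.164, -0.986, 0.0], [-0.001, -0.0, -1.0]]
ft_force: [-2.9, 0.6, 1.5]
grip_width: 0.0657
```

```bash
python3 k.py 16
```

```text
16.65 [-0.00118379 -0.01435794  0.0286061 ] 69.18414996194123 [-1.28157596  0.38198537  0.57696466] [0.07012228 0.25555013 0.10425741] 0.06646683507941152
toolx fixture deg 1.388524056796232
wing deg (mod180) 64.55436801830025 1797
```

Request:
play_rows --commands '[{"x": 0, "y": 0, "z": 0, "rx": 0, "ry": 0, "rz": 0.06, "grip": -0.55}, {"x": 0, "y": 0, "z": 0, "rx": 0, "ry": 0, "rz": 0.06, "grip": -0.55}]'

```text
time_s: 16.9
position: [0.5806, 0.0016, 0.0286]
tool_rot: [[0.999, 0.045, -0.0], [0.045, -0.999, 0.0], [-0.0, -0.0, -1.0]]
ft_force: [-2.2, -0.6, 0.3]
grip_width: 0.0661
```

```bash
python3 k.py 17
```

```text
16.95 [-0.00075056 -0.0144356   0.02859966] 76.05117881672784 [-0.58048181  1.00552844 -0.1143664 ] [ 0.00321494  0.04757575 -0.021412  ] 0.06628290409120449
toolx fixture deg -5.483261714222074
wing deg (mod180) 56.83311053660185 1810
```

View pics/c17.png

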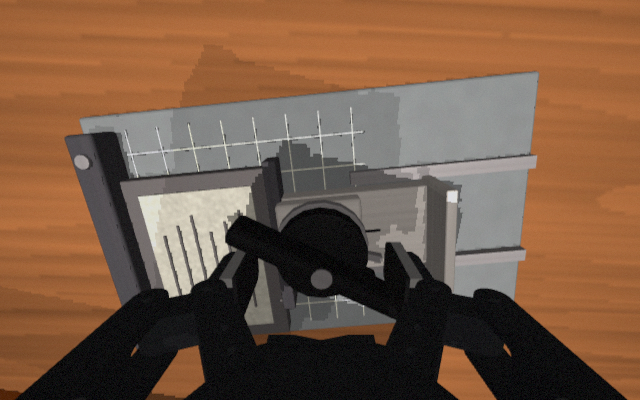

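Request:
play_rows --commands '[{"x": 0, "y": 0, "z": 0, "rx": 0, "ry": 0, "rz": 0.05, "grip": -0.55}, {"x": 0, "y": 0, "z": 0, "rx": 0, "ry": 0, "rz": 0.0, "grip": -0.55}]'

```text
time_s: 17.2
position: [0.5811, 0.0015, 0.0286]
tool_rot: [[1.0, -0.004, 0.001], [-0.004, -1.0, -0.0], [0.001, 0.0, -1.0]]
ft_force: [0.0, -0.1, -0.3]
grip_width: 0.0666
```

```bash
python3 k.py 18
```

```text
17.25 [-0.00044389 -0.0146401   0.02861034] 78.69720868198877 [-0.07372076  0.22659324  0.735923  ] [ 0.00056245 -0.02142017  0.00307629] 0.06633554140496753
toolx fixture deg -8.129518253876672
wing deg (mod180) 52.701136929033254 1852
```

Request:
play_rows --commands '[{"x": 0, "y": 0, "z": 0, "rx": 0, "ry": 0, "rz": 0.05, "grip": -0.55}, {"x": 0, "y": 0, "z": 0, "rx": 0, "ry": 0, "rz": 0.0, "grip": -0.55}]'

```text
time_s: 17.5
position: [0.5809, 0.0014, 0.0285]
tool_rot: [[0.998, -0.055, 0.001], [-0.055, -0.998, -0.0], [0.001, 0.0, -1.0]]
ft_force: [-0.1, -0.3, 0.9]
grip_width: 0.0663
```

```bash
python3 k.py 19
```

```text
17.55 [-0.00067293 -0.01462688  0.0285205 ] 81.60379114364085 [-0.50031097  0.02039198 -0.20360067] [ 0.02086532 -0.03330791  0.00102603] 0.06630712974954975
toolx fixture deg -11.035725558440081
wing deg (mod180) 46.62551285696898 1928
```

View pics/c19.png

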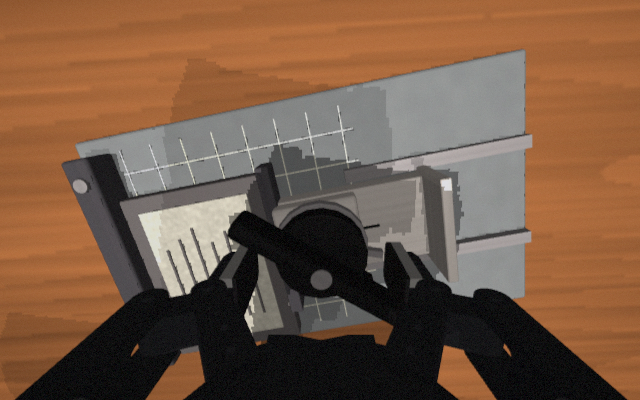

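Request:
play_rows --commands '[{"x": 0, "y": 0, "z": 0, "rx": 0, "ry": 0, "rz": 0, "grip": -0.55}, {"x": 0, "y": 0, "z": 0, "rx": 0, "ry": 0, "rz": 0.0, "grip": -0.55}]'

```text
time_s: 17.8
position: [0.5807, 0.0014, 0.0284]
tool_rot: [[0.998, -0.056, 0.0], [-0.056, -0.998, -0.0], [0.0, 0.0, -1.0]]
ft_force: [-0.4, -0.3, 0.4]
grip_width: 0.0667
```

```bash
python3 k.py 20
```

```text
17.85 [-0.00082695 -0.01460378  0.0284302 ] 81.7130702365558 [ 0.52691996 -0.34319811  0.1822244 ] [-0.01479223 -0.00581768  0.02008268] 0.0662251631456083
toolx fixture deg -11.148136871999544
wing deg (mod180) 34.68340934620977 2393
```

Request:
play_rows --commands '[{"x": 0, "y": 0, "z": 0, "rx": 0, "ry": 0, "rz": 0, "grip": -0.55}, {"x": 0, "y": 0, "z": 0, "rx": 0, "ry": 0, "rz": 0.0, "grip": -0.55}, {"x": 0, "y": 0, "z": 0, "rx": 0, "ry": 0, "rz": 0.0, "grip": -0.55}, {"x": 0, "y": 0, "z": 0, "rx": 0, "ry": 0, "rz": 0.0, "grip": -0.55}]'

```text
time_s: 18.35
position: [0.5807, 0.0014, 0.0284]
tool_rot: [[0.998, -0.057, 0.0], [-0.057, -0.998, -0.0], [0.0, 0.0, -1.0]]
ft_force: [-0.2, 0.1, 0.6]
grip_width: 0.0667
```

```bash
python3 k.py 21
```

```text
18.4 [-0.00083598 -0.01458734  0.02844064] 81.7432442003543 [ 0.11004382  0.04304904 -0.24530934] [-0.01616177 -0.00394812 -0.00592442] 0.06642381008515998
toolx fixture deg -11.17578889478415
wing deg (mod180) 34.56796695278797 2408
```

View pics/c21.png

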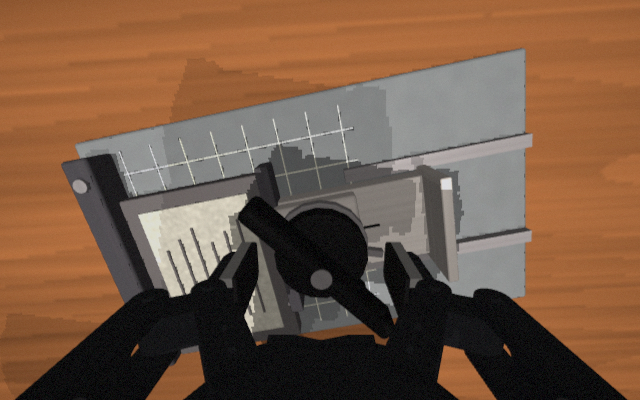

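Request:
play_rows --commands '[{"x": 0, "y": 0, "z": -0.02, "rx": 0, "ry": 0, "rz": 0, "grip": -0.55}, {"x": 0, "y": 0, "z": -0.04, "rx": 0, "ry": 0, "rz": 0, "grip": -0.55}, {"x": 0, "y": 0, "z": -0.04, "rx": 0, "ry": 0, "rz": 0, "grip": -0.55}, {"x": -0.03, "y": 0, "z": -0.04, "rx": 0, "ry": 0, "rz": 0, "grip": -0.55}, {"x": -0.03, "y": 0, "z": -0.02, "rx": 0, "ry": 0, "rz": 0, "grip": -0.55}, {"x": -0.02, "y": 0, "z": 0, "rx": 0, "ry": 0, "rz": 0, "grip": -0.55}, {"x": 0, "y": 0, "z": 0, "rx": 0, "ry": 0, "rz": 0, "grip": -0.55}, {"x": 0, "y": 0, "z": 0, "rx": 0, "ry": 0, "rz": 0, "grip": -0.55}]'

```text
time_s: 19.4
position: [0.5014, 0.0059, 0.1883]
tool_rot: [[0.998, -0.057, 0.0], [-0.057, -0.998, 0.0], [0.0, -0.0, -1.0]]
ft_force: [0.5, -0.1, 0.1]
grip_width: 0.0659
```

```bash
python3 k.py 22
python3 - <<'E'
from h import *
d=dict(np.load('/tmp/wrist.npz')); t=shot('top','t22.png')
a=d['color']; cv2.imwrite('pics/c22.png',a)
b=cv2.resize(t['color'][160:270,230:370],None,fx=4,fy=4,interpolation=2); cv2.imwrite('pics/t22c.png',b)
E
```

```text
19.45 [-0.0786928   0.00070563  0.18812857] 80.40300520243613 [ 0.6993661  -0.52740639 -0.11943148] [-0.01094219  0.02184509  0.0389435 ] 0.0660620392164385
toolx fixture deg -11.181223532098688
wing deg (mod180) 34.35249052564677 661
```

View pics/c22.png

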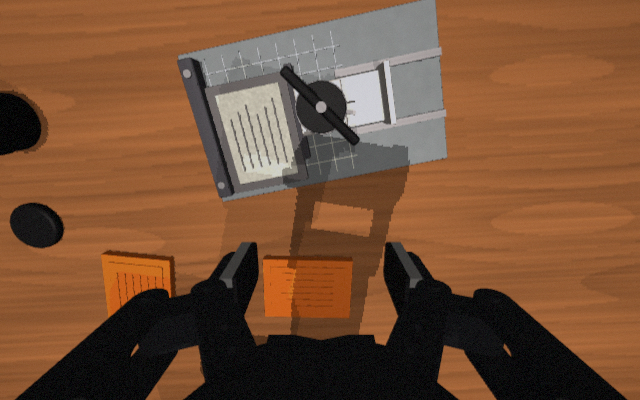

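View pics/t22.png

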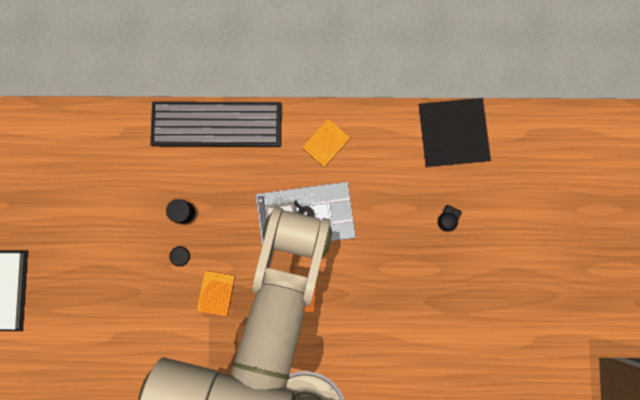

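Run:
```python
from h import *
d=dict(np.load('/tmp/wrist.npz')); cv2.imwrite('pics/c23.png',cv2.resize(d['color'][0:210,170:450],None,fx=2.8,fy=2.8,interpolation=2))
```

```text
(no output)
```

View pics/c23.png

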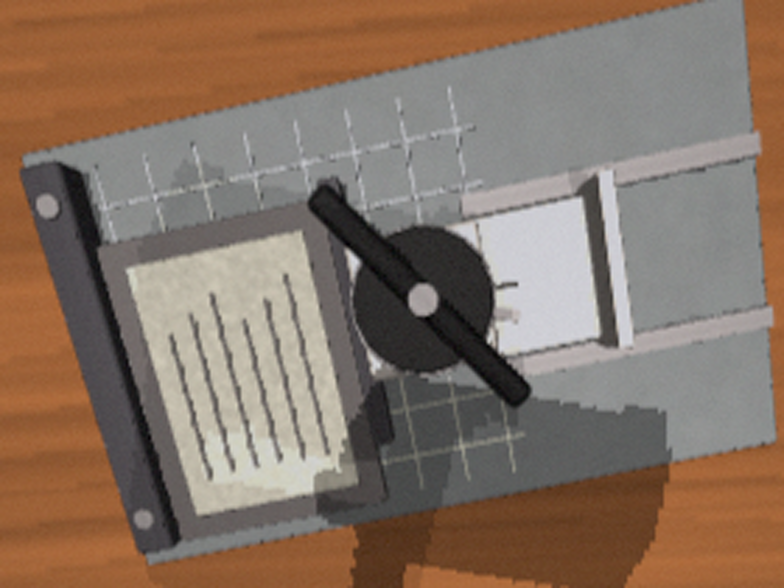

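Run:
```python
from h import *
d=dict(np.load('/tmp/wrist.npz')); O=np.array([.5795,.016,0]); yw=np.radians(7.9)
g=lambda p,z: np.round(fix(O,yw,ray(d,(170+p[0]/2.8,p[1]/2.8),z)),4)
print('frame fence side',g((101,250),.024),g((181,541),.024),'jaw side',g((305,203),.024),g((384,495),.024))
print('knob',g((423,299),.08),'flange nub',g((508,313),.046),'tab rear top',g((612,171),.056),g((631,346),.056))
print('board corners',g((22,155),.012),g((742,0),.012),g((776,441),.012),g((150,563),.012))
```

```text
frame fence side [0.0419 0.1028 0.024 ] [-0.0758  0.105   0.024 ] jaw side [0.0428 0.022  0.024 ] [-0.0732  0.0163  0.024 ]
knob [-0.0011 -0.0147  0.08  ] flange nub [-0.0112 -0.0444  0.046 ] tab rear top [ 0.0273 -0.0855  0.056 ] [-0.0309 -0.0847  0.056 ]
board corners [0.0826 0.1264 0.012 ] [ 0.0801 -0.1504  0.012 ] [-0.0853 -0.1508  0.012 ] [-0.0853  0.1256  0.012 ]
```

Request:
play_rows --commands '[{"x": 0.01, "y": -0.045, "z": -0.01, "rx": 0, "ry": 0, "rz": 0, "grip": -0.55}, {"x": 0.01, "y": -0.045, "z": -0.01, "rx": 0, "ry": 0, "rz": 0, "grip": -0.55}, {"x": 0, "y": 0, "z": 0, "rx": 0, "ry": 0, "rz": 0, "grip": -0.55}, {"x": 0, "y": 0, "z": 0, "rx": 0, "ry": 0, "rz": 0, "grip": -0.55}]'

```text
time_s: 20.0
position: [0.526, 0.0945, 0.2078]
tool_rot: [[0.998, -0.057, -0.001], [-0.057, -0.998, -0.0], [-0.001, 0.0, -1.0]]
ft_force: [0.0, -0.2, 0.3]
grip_width: 0.0661
```

Run:
```python
from h import *
d=shot('wrist','w24.png'); print(env.observe()['time_s'])
cv2.imwrite('pics/c24.png',cv2.resize(d['color'][0:240,220:470],None,fx=2.5,fy=2.5,interpolation=2))
```

```text
20.05
```

View pics/c24.png

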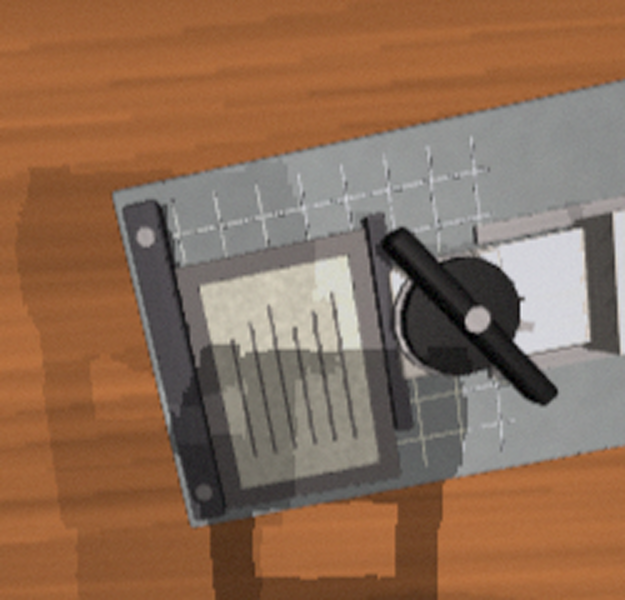

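Run:
```python
from h import *
print(order.close_job())
```

```text
the job is handed in; nothing more can be done
None
```

I pushed the carriage up by its tab, turned the knob clockwise through one click, and handed the job in at about 20 s. No verdict came back.

- **Frame:** I pushed the carriage about 70 mm until the force rose from about 10 N to about 23 N with no further movement. The close wrist pictures show the frame square and flush, with no visible gap at the fence or the jaw. The tab's rear face measured about 86 mm behind the fixture origin; 87 mm was expected.
- **Click:** I turned the wing with the open fingers. At the click it jumped ahead on its own and came to rest clear of them, at 34.6°. I infer one click from that jump, the torque peak just before it, and the steel flange's nub, which lies about 40° from the wing. The cap's own nub was hidden under the wing, so I could not see it directly.
- **Bystanders:** The mouse, lens and lens cap look unmoved in the last top picture, and I planned no move near them. I saw no robot contact with the frame.

Two checks disagreed:
- **Fingertip height:** The cameras showed the fingertips about 40 mm higher than the stated tool geometry (26 to 30 mm behind the TCP rather than 14 mm ahead). My first push therefore passed over the tab without touching it, and I set the later heights from the images.
- **Frame edge:** One oblique view put the frame's edge off by 0.6 to 1°. I put that down to pixel error, because a measured view from straight above (taken before the knob was turned) had read it square and the last close picture showed it so.

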